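Refit the hob knob and hold it pressed in

TASK

One of the gas hob's four taps has lost its knob: pick the loose steel knob up from the worktop, turn it until the slot in its underside matches the flat brass tongue on the bare tap stem, slide it fully home, then press it in against the tap's spring, nearly to the end of its travel. Do not let go: finish while the gripper is still holding the knob pressed in. Leave the other three knobs, the burner cap, the screwdriver and the sugar jar alone.

Things in the scene. Friction and masses are not known exactly. Their poses are not given: they have to be found in the camera images.
- knob_center (a point): The loose knob, upright on the worktop: round steel knob, 37 mm tall, 63 to 126 g; this point is on its axis 18 mm above its underside. From the underside up: flange 42 mm across, 6 mm high; plain round grip 36 mm across from 6 to 34 mm; on top a black raised ridge 34 mm long, 6 mm wide, 3 mm high. z is up along the axis; x runs along the ridge.
- knob_slot (a point): Middle of the mouth of the slot in the loose knob's underside, on its axis. A rectangular blind slot 17.5 mm long (along x, in line with the ridge on top) by 8.5 mm wide, 13 mm deep, open downwards, with no lead-in. It fits the stem either way round (every half turn).
- stem_tip (a point): Middle of the flat top end of the bare tap's brass stem, 32 mm above the worktop when not pressed; moves down with it. The end is a flat upright tongue 16 x 7 mm, 14 mm tall, its uppermost 4 mm tapering to 12 x 3.5 mm. x runs along the 16 mm side; z is up. The stem cannot turn; it may lie at any angle. With the knob fully home its slot's end rests on this point: knob_center is then 5 mm above it.
- tap: The bare tap: a black round bezel 54 mm across, 2.5 mm thick, on the hob's plate, the stem in its middle (round shaft 14 mm across below the tongue). Origin at its centre on the hob's plate; x runs along the tongue, as do two white marks on the bezel, one at either end of the tongue. A knob fully home has its underside 11 mm above the hob's plate before it is pressed.
- tap_stem (a joint): How far the bare tap's stem is pushed down, in m: 0 free, 0.006 at its stop. Spring: about 4 N to start, 8 N at the stop; it comes back up when let go. A knob that is not in line with the tongue and merely sits on its top pushes it down too.
- hob: Gas hob let into the worktop: a metal plate 500 mm (x, deep) by 560 mm (y, wide), its top 8 mm above the worktop; origin under its centre. Four taps stand in a row along y, 190 mm from the centre towards the robot, at y = -135, -45, +45 and +135 mm in the hob's frame; which of them is the bare one varies. Burners up to 34 mm above the worktop stand at hob x = 0 and beyond.
- knob_on1: A neighbouring tap with its knob fitted (same shape of knob, fixed, top 48 mm above the hob's plate); origin on the axis at the hob's plate. Leave alone.
- knob_on2: Another neighbouring tap with its knob fitted, as knob_on1. Leave alone.
- knob_on3: Another neighbouring tap with its knob fitted, as knob_on1. Leave alone.
- burner_cap: Loose dark burner cap, a disc 74 mm across and 13 mm high on the worktop; origin at the centre of its underside. Leave alone.
- screwdriver: Loose screwdriver with orange handle, 190 mm long, lying along its x axis on the worktop. Leave alone.
- sugar_jar: White jar with wooden lid, 80 mm across and 85 mm tall, on the worktop; origin at the centre of its underside. Leave alone.

How it is judged:
On the way, in this order (a step that is already met when the one before it is completed fails the run):
1. the loose knob is lifted clear of the worktop, held by the gripper (height (world z) of knob_center above 0.045 m and contact force between the fingers and knob above 1 N), for 0.1 s.
2. the knob is meshed on the bare stem, fully home (horizontal distance between knob_center and stem_tip below 0.003 m and z of knob_center in the frame of stem_tip between 0.002 and 0.007 m and angle between the x axis of knob_center and the x axis of stem_tip, either way round below 0.17 rad and angle between knob_center's own z axis and vertical below 0.12 rad), for 0.1 s.
At the end, for the whole second after the job is handed in: The knob is upright (within 0.12 rad) on the bare stem with the slot in line with the tongue (within 0.17 rad), centred within 3 mm and fully home (within 2 mm), and the gripper's fingers, touching it with more than 2 N, keep the stem pushed down more than 4 mm of its 6 mm travel (all of step 2 and value of joint tap_stem above 0.004 m and contact force between the fingers and knob above 2 N); the arm keeps its last pose, push and grip.
It fails at once if another knob on the hob is pushed (more than 5 N) (contact force between anything else and knob_on1 above 5 N or contact force between anything else and knob_on2 above 5 N or contact force between anything else and knob_on3 above 5 N).
It fails at once if the burner cap, the screwdriver or the sugar jar is moved more than 20 mm (distance of any of burner_cap, screwdriver, sugar_jar from where it was at the start of the episode above 0.02 m).
It also fails if it takes over 38 s, if anything falls off the work surface, if the arm or the gripper's body presses on something with over 40 N, if the wrist force passes 120 N, or if a joint passes its speed limit or range.

ROBOT

A 6-joint arm with a two-finger parallel gripper is mounted at the origin on the work surface. World frame = base frame: x ahead of the robot, y to its left, z up, the work surface at z = 0. Lengths are in m, angles in rad, forces in N, time in s.
With the tool pointing down it reaches from about 0.35 to 0.725 m from the base axis. Payload 6 kg.
Tool frame: the origin (TCP) lies midway between the tips of the shut fingers; the grasp point (between the pads) lies 19 mm behind it (env.grip_depth is the distance from the TCP to the grasp point, in m); z points along the fingers, y is the direction in which the jaws open and shut (so a half turn about z gives the same grasp; the last joint's range is limited). The gripper opens to 85 mm and grips with 20 to 120 N. Pads are 22 mm wide; open, the fingers measure 114 mm over their backs; the gripper's body (76 mm by 85 mm) begins 54 mm behind the grasp point. The pads swing forward as they close: fully open they stand 13 mm farther back than shut.
Start: joints at [-0.798, 0.04, 0.085, 0, -1.615, -0.334], TCP at [0.255, -0.543, 0.231] pointing down, gripper open.
Joint ranges: [-2.56, 2.56], [-1.29, 2.01], [-1.08, 1.49], [-3.29, 1.98], [-2.81, -0.18], [-2.99, 2.99]. Speed limits (rad/s): [2.57, 2.57, 3.01, 3.14, 3.14, 3.14].

INTERFACE

Orientations are given as a unit quaternion [w, x, y, z].
In Python, from rig import env gives the robot as it stands. The module is installed in compiled form; this text tells all that it offers.
- The arm moves only by the shell command python3 -m pendant 'ROWS'. ROWS is JSON, a list of rows, each a list of 3 entries, a list of its own where there are three numbers: the finger opening in mm, from 0 to 85.4, then the shift along the world's x, y, z in mm, then the turn, a rotation vector about the world's x, y, z in rad. A call has 1 to 20 rows; each row shifts and turns the commanded pose from where the row before left it; what a row does not reach is not made up. A row lasts 1/10 s, in which the tool goes at most 50 mm and 8.59 degrees, less where a joint would pass 70% of its speed; a pose out of reach is approached as far as the arm can. A call is refused whole if a number of a shift passes 50 or a number of a turn 0.15, either way. A call with a gripper value outside its range is refused whole. The fingers move at their own pace and stop on an object; the grip force is fixed at half the most. Time passes only in rows, so rows that do not move let the fingers close. It gives the time, the measured TCP pose, the force and the opening at its end, in the units of the state.
- env.read_state(): the state, without advancing time (a new reading comes with each control period).
- env.grab_frame(name): name is "scene" or "side" or "wrist"; returns the picture (480x640x3 uint8, red, green, blue); there is no depth.
- env.calibration(name): a dict with "intrinsics" (3x3 intrinsics, pixels), "k1" (the pictures are not rectified: a ray, as slopes to the right and down, at radius r is drawn at 1 + k1 r^2 times it, then the intrinsics apply), "extrinsics" (4x4, takes a point from camera to world coordinates). Camera axes: x right, y up, looking along -z (the intrinsics and any distortion apply to the point x, -y, -z); pixel columns grow to the right and rows downward; lengths in m; the calibration is good to about 2 mm. A picture is of the moment at which its call begins: read the wrist's pose just before it. calibration takes no time and is no camera call; for the wrist camera it gives the pose at the moment of the call.
- env.close_job(): hands the job in, once; it reports no verdict.
Trained networks look in the newest picture that a camera, given by its name, has taken for a name from the list of things; names that differ only in an ending like _2 or _b are one class to them, and where a whole thing is asked for, a point or a joint stands for the part that bears it (a point fixed in the world has none). Each returns a list of dicts, best first, with "score" (0 to 1); they miss things now and then, are a little off and sometimes report something else, mostly with a low value. They report only what shows in the picture. A call takes as long as a camera call.
- env.cut_out(query, camera): "region" (480x640 bool, what is visible of it) and "at" ([row, column] in pixels, amid what is visible of it).
The state is a dict: "time": time; "q": joint angles; "qvel": joint speeds; "joint_efforts": joint torques, N m; "tcp_pos": TCP position; "ee_rot": TCP orientation; "contact_force": force on the tool from outside, world axes, zero at the start; "torque": the same for the moment, N m; "gripper_width": opening from 0.0 (shut) to 1.0 (fully open).
Only numpy, scipy, OpenCV 4.12 (cv2) and the standard library are available. Lean on these libraries where they do the work, as an engineer would, in place of code of your own. Each camera call takes 0.05 s, during which the arm holds its last target.

## Working session

There is one attempt and no reset: what is moved stays moved. The work goes in short steps, Python scripts to look and compute and a shell command to move; the robot and the scene stay as the last step left them, time stands still between calls to the robot, and variables do not carry over. Pictures are saved under pics/ and viewed, and the job is handed in when it is done.

```bash
mkdir -p pics
cat > h.py <<'E'
import numpy as np, cv2
from rig import env
def grab(n,f):
    c=env.calibration(n); im=env.grab_frame(n); cv2.imwrite('pics/'+f,im[:,:,::-1]); return im,c
def ray(c,u,v):
    K=np.array(c["intrinsics"]);k=c["k1"];E=np.array(c["extrinsics"])
    d=np.array([(u-K[0,2])/K[0,0],(v-K[1,2])/K[1,1]]);s=d.copy()
    for _ in range(30): s=d/(1+k*(s@s))
    return E[:3,3],E[:3,:3]@np.array([s[0],-s[1],-1])
def atz(c,u,v,z):
    o,r=ray(c,u,v); return o+r*(z-o[2])/r[2]
def proj(c,p):
    K=np.array(c["intrinsics"]);k=c["k1"];E=np.array(c["extrinsics"])
    q=E[:3,:3].T@(np.array(p)-E[:3,3]); s=np.array([q[0],-q[1]])/-q[2]; s=s*(1+k*s@s)
    return K[0,0]*s[0]+K[0,2],K[1,1]*s[1]+K[1,2]
E
python3 - <<'E'
from h import *
s=env.read_state(); print(s)
for n in ["scene","side","wrist"]:
    im,c=grab(n,n+"0.png"); print(n,c["extrinsics"],c["intrinsics"],c["k1"])
    for q in ["knob_center","tap","stem_tip"]:
        for r in env.cut_out(q,n)[:2]: print(q,r["score"],r["at"],r["region"].sum(), atz(c,r["at"][1],r["at"][0],0.03))
E
```

```text
{'time': 0.0, 'q': array([-7.98333462e-01,  4.08443892e-02,  8.38026914e-02, -5.17109201e-04,
       -1.61548651e+00, -3.33695618e-01]), 'qvel': array([ 0.00072437,  0.00011428,  0.0011895 ,  0.00153614, -0.00226341,
       -0.00081377]), 'joint_efforts': array([-2.47402759e-04, -3.68210113e+01,  3.47417665e+01,  6.93251207e+00,
       -5.60489658e-03, -6.59008975e-06]), 'tcp_pos': array([ 0.25484392, -0.54282538,  0.23024545]), 'ee_rot': array([-2.35091323e-04, -2.17639028e-01,  9.76028912e-01,  8.72529086e-04]), 'contact_force': array([-0.37713144,  0.62862106, -0.35628386]), 'torque': array([-0.00462038,  0.00994305, -0.00503642]), 'gripper_width': 0.9981954918003174}
scene [[ 0.19835115 -0.62262992  0.75696024  1.44451917]
 [ 0.98004984  0.13593274 -0.14499866 -0.24356437]
 [-0.01261518  0.77061941  0.63717077  0.78286835]
 [ 0.          0.          0.          1.        ]] [[546.4085797    0.         315.42998338]
 [  0.         546.4085797  237.96372904]
 [  0.           0.           1.        ]] 0.05796465743569578
knob_center 0.78 [237.9, 204.9] 329 [ 0.49881534 -0.30617237  
[... 370 characters left out ...]
83]
 [ 0.          0.          0.          1.        ]] [[590.22187549   0.         323.61004538]
 [  0.         590.22187549 240.90190977]
 [  0.           0.           1.        ]] -0.038542966605121146
knob_center 0.65 [223.0, 416.1] 239 [ 0.48112978 -0.28206977  0.03      ]
tap 0.79 [339.5, 264.6] 429 [0.51417203 0.25167395 0.03      ]
wrist [[-0.42503712 -0.86920008 -0.25265522  0.18976982]
 [ 0.90517534 -0.40782885 -0.11972146 -0.5732385 ]
 [ 0.00102181 -0.27958334  0.96012088  0.37333057]
 [ 0.          0.          0.          1.        ]] [[419.19862533   0.         321.32594685]
 [  0.         419.19862533 237.69100887]
 [  0.           0.           1.        ]] -0.06028012002399852
```

View pics/scene0.png

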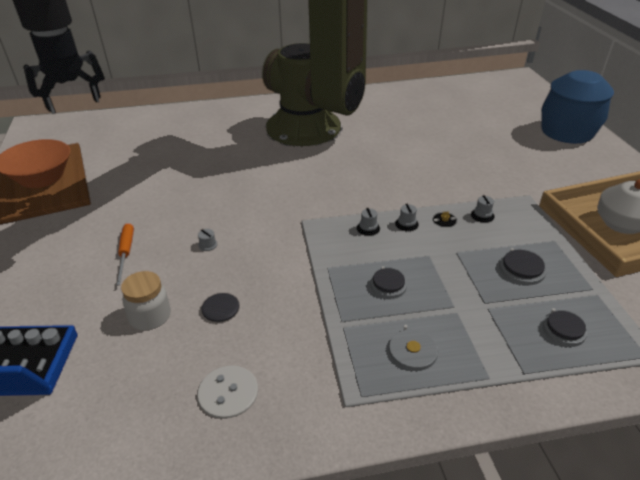

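View pics/side0.png

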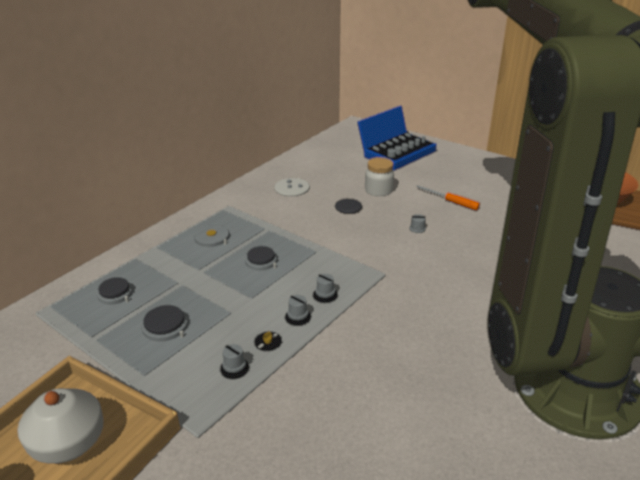

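View pics/wrist0.png

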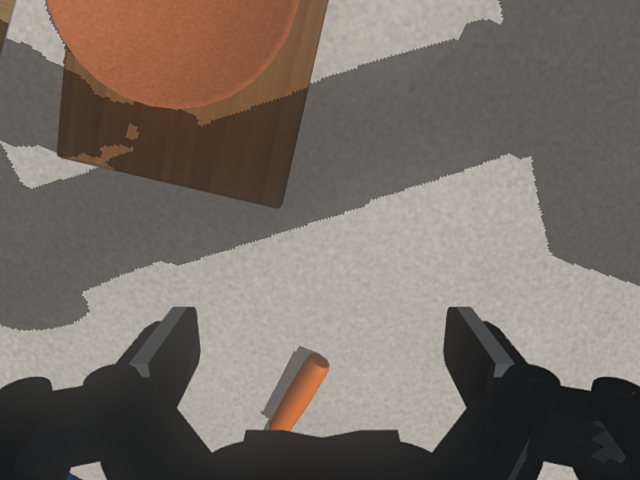

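Run:
```python
from h import *
def tri(a,b):
    cs=[(env.calibration(n),u,v) for n,u,v in (a,b)]
    A=np.zeros((3,3));y=np.zeros(3)
    for c,u,v in cs:
        o,r=ray(c,u,v);r=r/np.linalg.norm(r);P=np.eye(3)-np.outer(r,r);A+=P;y+=P@o
    return np.linalg.solve(A,y)
print("knob",tri(("scene",206,240),("side",417.5,223.5)))
print("stem",tri(("scene",446,217),("side",267.5,339)))
for n,o in (("scene",["sugar_jar","screwdriver","burner_cap"]),):
    c=env.calibration(n)
    for (u,v) in [(127,230),(118,283),(220,307),(147,300),(369,222),(408,216),(484,208)]: print(u,v,atz(c,u,v,0.01 if u<300 else .035))
c=env.calibration("scene"); 
im=cv2.imread('pics/scene0.png');cv2.imwrite('pics/z1.png',np.hstack([cv2.resize(im[215:265,180:230],(400,400),interpolation=2),cv2.resize(im[195:245,420:470],(400,400),interpolation=2)]))
```

```text
knob [ 0.48789556 -0.30516412  0.01468907]
stem [0.52187292 0.23743904 0.01563287]
127 230 [ 0.40782881 -0.47817274  0.01      ]
118 283 [ 0.58112699 -0.4851765   0.01      ]
220 307 [ 0.69173512 -0.28878909  0.01      ]
147 300 [ 0.64245377 -0.42660797  0.01      ]
369 222 [0.52689896 0.05392096 0.035     ]
408 216 [0.52453169 0.14513008 0.035     ]
484 208 [0.53304334 0.32208873 0.035     ]
```

View pics/z1.png

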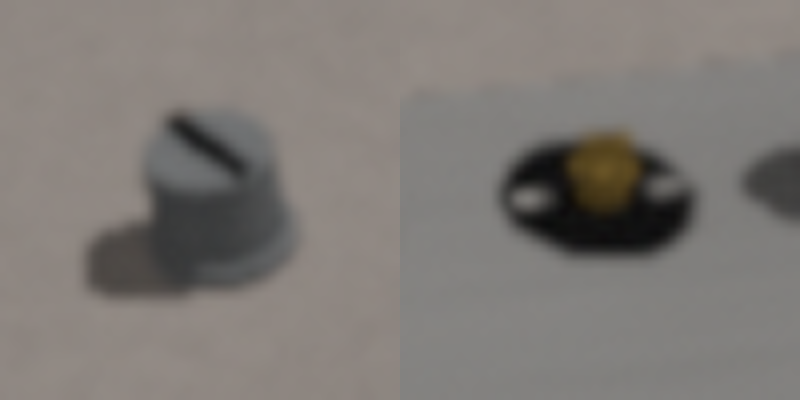

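```bash
python3 -m pendant '[[85,[29,30,0],[0,0,0]],[85,[29,30,0],[0,0,0]],[85,[29,30,0],[0,0,0]],[85,[29,30,0],[0,0,0]],[85,[29,30,0],[0,0,0]],[85,[29,30,0],[0,0,0]],[85,[29,30,0],[0,0,0]],[85,[29,30,0],[0,0,0]],[85,[0,0,0],[0,0,0]],[85,[0,0,0],[0,0,0]]]'
python3 - <<'E'
from h import *
im,c=grab("wrist","w1.png"); print(c["extrinsics"])
for r in env.cut_out("knob_center","wrist")[:2]: print(r["score"],r["at"],r["region"].sum(), atz(c,r["at"][1],r["at"][0],0.037))
E
```

```text
time: 1.6
tcp_pos: [0.4874, -0.3024, 0.2311]
ee_rot: [-0.0, -0.219, 0.976, 0.0]
contact_force: [-0.5, 0.1, -0.1]
gripper_width: 1.0
[[-4.26796710e-01 -8.68494222e-01 -2.52115758e-01  4.22399784e-01]
 [ 9.04347057e-01 -4.09572393e-01 -1.20028560e-01 -3.32615574e-01]
 [ 9.84456183e-04 -2.79227938e-01  9.60224343e-01  3.73332663e-01]
 [ 0.00000000e+00  0.00000000e+00  0.00000000e+00  1.00000000e+00]]
0.81 [199.4, 319.7] 1844 [ 0.48190461 -0.30563091  0.037     ]
0.63 [380.8, 248.3] 3654 [ 0.66615664 -0.29286089  0.037     ]
```

View pics/w1.png

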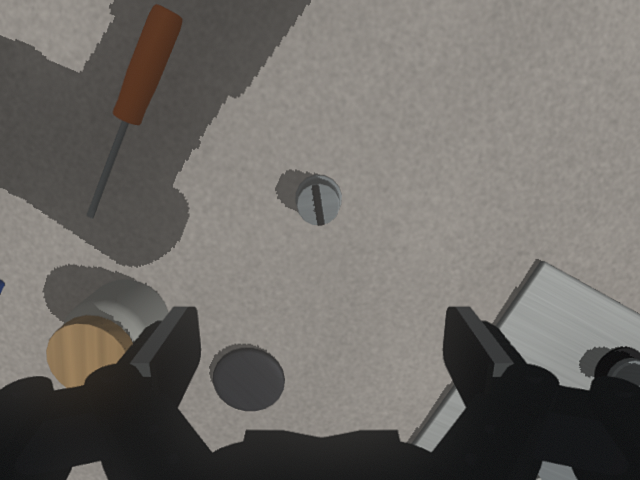

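```bash
cat >> h.py <<'E'
def ridge(im,c,u,v,z=.037,R=.014,thr=None,dark=True):
    g=cv2.cvtColor(im,cv2.COLOR_RGB2GRAY) if im.ndim==3 else im
    S=.00025;n=120
    c0=atz(c,u,v,z); xs=np.arange(-n,n+1)*S
    m=np.array([[proj(c,[c0[0]+a,c0[1]+b,z]) for a in xs] for b in xs],np.float32)
    w=cv2.remap(g,m[...,0],m[...,1],cv2.INTER_CUBIC)
    return c0,w
E
python3 - <<'E'
from h import *
im=cv2.imread('pics/w1.png')[:,:,::-1].copy(); c=env.calibration("wrist")
c0,w=ridge(im,c,319,203)
cv2.imwrite('pics/r1.png',cv2.resize(w,(482,482))); 
X,Y=np.meshgrid(*[np.arange(-120,121)*.00025]*2)
m=(w<100)&(X**2+Y**2<.019**2)
lab,nn=cv2.connectedComponents(m.astype(np.uint8)),0
L=lab[1]; k=L[120,120]; print(k,[(L==i).sum() for i in range(lab[0])])
m=L==k; x=X[m];y=Y[m];e,V=np.linalg.eigh(np.cov(x,y));print(c0,x.mean()+c0[0],y.mean()+c0[1],np.sqrt(e*12),np.degrees(np.arctan2(V[1,1],V[0,1])))
E
```

```text
1 [np.int64(52326), np.int64(5755)]
[ 0.48415548 -0.30607418  0.037     ] 0.48181564071266764 -0.3090081527319437 [0.02305659 0.03745414] -152.7894736376669
```

View pics/r1.png

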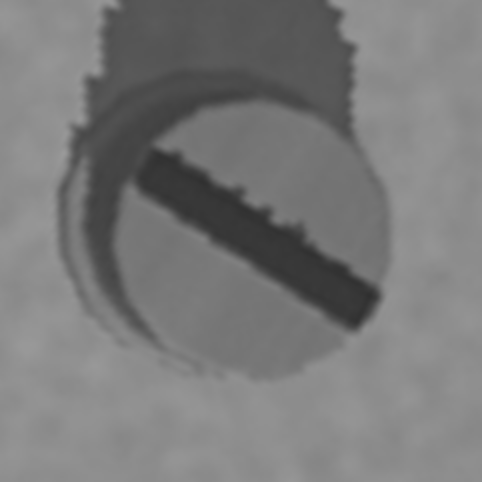

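Run:
```python
from h import *
im=cv2.imread('pics/w1.png')[:,:,::-1].copy(); c=env.calibration("wrist")
c0,w=ridge(im,c,319,203)
X,Y=np.meshgrid(*[np.arange(-120,121)*.00025]*2)
for t in (62,70,78):
    m=((w<t)).astype(np.uint8);L=cv2.connectedComponents(m)[1]; m=L==L[120,128]
    pts=np.argwhere(m)[:,::-1].astype(np.float32); (cx,cy),(a,b),ang=cv2.minAreaRect(pts)
    x=X[m];y=Y[m];e,V=np.linalg.eigh(np.cov(x,y));print(t,m.sum(),c0[:2]+[x.mean(),y.mean()],np.sqrt(e*12),np.degrees(np.arctan2(V[1,1],V[0,1]))%180,a,b,ang)
s=env.read_state();print(s["tcp_pos"],s["q"])
```

```text
62 2720 [ 0.48611071 -0.30652731] [0.0051488 0.0329466] 33.39456503683749 133.4350128173828 22.688322067260742 33.11134338378906
70 3019 [ 0.48601106 -0.30656491] [0.00563152 0.03336395] 33.42139119433642 136.02069091796875 26.00234603881836 33.11134338378906
78 5872 [ 0.48033174 -0.31212429] [0.02106496 0.04015064] 38.60747538266247 159.7365264892578 116.86227416992188 9.223921775817871
[ 0.48660509 -0.30356073  0.23142317] [-2.07956446e-01 -3.01955333e-02  1.43857170e-02  1.60478868e-04
 -1.61532816e+00 -9.24466488e-01]
```

```bash
python3 -m pendant '[[85,[3,40,0],[0,0,0]],[85,[3,40,0],[0,0,0]],[85,[3,40,0],[0,0,0]],[85,[3,40,0],[0,0,0]],[85,[3,40,0],[0,0,0]],[85,[3,40,0],[0,0,0]],[85,[3,40,0],[0,0,0]],[85,[3,40,0],[0,0,0]],[85,[3,40,0],[0,0,0]],[85,[3,40,0],[0,0,0]],[85,[3,40,0],[0,0,0]],[85,[3,40,0],[0,0,0]],[85,[0,40,0],[0,0,0]],[85,[0,20,0],[0,0,0]],[85,[0,0,0],[0,0,0]],[85,[0,0,0],[0,0,0]]]'
python3 - <<'E'
from h import *
im,c=grab("wrist","w2.png"); np.save("c2.npy",c,allow_pickle=True)
for q in ("tap","stem_tip"):
  for r in env.cut_out(q,"wrist")[:2]: print(r["score"],r["at"],r["region"].sum(), atz(c,r["at"][1],r["at"][0],0.032 if q!="tap" else .01))
s=env.read_state();print(s["tcp_pos"],s["q"])
E
```

```text
time: 3.3
tcp_pos: [0.5232, 0.236, 0.2313]
ee_rot: [-0.0, -0.217, 0.976, -0.0]
contact_force: [0.9, -1.0, -0.2]
gripper_width: 0.989
0.85 [196.6, 317.8] 2920 [0.52100009 0.23222048 0.01      ]
0.81 [200.3, 320.7] 278 [0.51898193 0.23411412 0.032     ]
[0.52323598 0.23552908 0.23175306] [ 7.72542932e-01 -2.99384415e-02  1.52667007e-02  7.41498181e-05
 -1.61532866e+00 -1.90624959e+00]
```

View pics/w2.png

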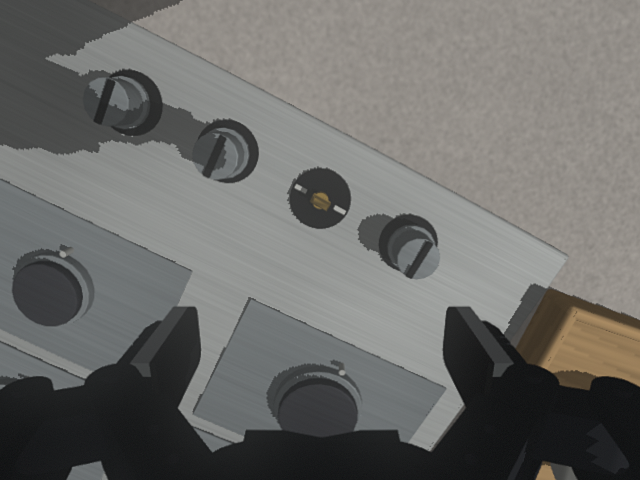

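Run:
```python
from h import *
im=cv2.imread('pics/w2.png')[:,:,::-1].copy(); c=np.load("c2.npy",allow_pickle=True).item()
def rect(z,c0,S=.00025,n=120):
    xs=np.arange(-n,n+1)*S
    m=np.array([[proj(c,[c0[0]+a,c0[1]+b,z]) for a in xs] for b in xs],np.float32)
    return cv2.remap(im,m[...,0],m[...,1],cv2.INTER_CUBIC)
c0=(.521,.234)
a=rect(.0105,c0);b=rect(.032,c0)
cv2.imwrite('pics/r2.png',np.hstack([cv2.resize(a,(396,396)),cv2.resize(b,(396,396))])[:,:,::-1])
X,Y=np.meshgrid(*[np.arange(-120,121)*.00025]*2)
g=a.min(2); m=((g>120)&(X**2+Y**2<.025**2)).astype(np.uint8)
n,L,st,ce=cv2.connectedComponentsWithStats(m)
for i in range(1,n): print(st[i,4],(ce[i]-120)*.00025+c0)
d=((a.max(2)<60)&(X**2+Y**2<.030**2)).astype(np.uint8);h=cv2.convexHull(np.argwhere(d)[:,::-1]);e=cv2.fitEllipse(h.astype(np.float32));print("bezel",(np.array(e[0])-120)*.00025+c0,np.array(e[1])*.25)
for w in (b,):
    t=((w[...,0].astype(int)-w[...,2]>35)).astype(np.uint8);n,L,st,ce=cv2.connectedComponentsWithStats(t)
    for i in range(1,n):
        if st[i,4]>50:
            ys,xs=np.where(L==i);ee,V=np.linalg.eigh(np.cov(xs,ys));print("brass",st[i,4],(ce[i]-120)*.00025+c0,np.sqrt(ee*12)*.25,np.degrees(np.arctan2(V[1,1],V[0,1])))
```

```text
356 [0.5204993  0.21282374]
631 [0.52335895 0.25382726]
bezel [0.52186857 0.23436984] [52.68628693 53.17002869]
brass 813 [0.51540344 0.23380289] [ 4.61837299 12.04968701] 86.0631898163729
brass 771 [0.52112322 0.23533236] [ 4.08131601 13.89416285] 78.87559979981438
brass 159 [0.52512107 0.23326572] [1.6661396  6.08416703] 87.9875406964692
```

View pics/r2.png

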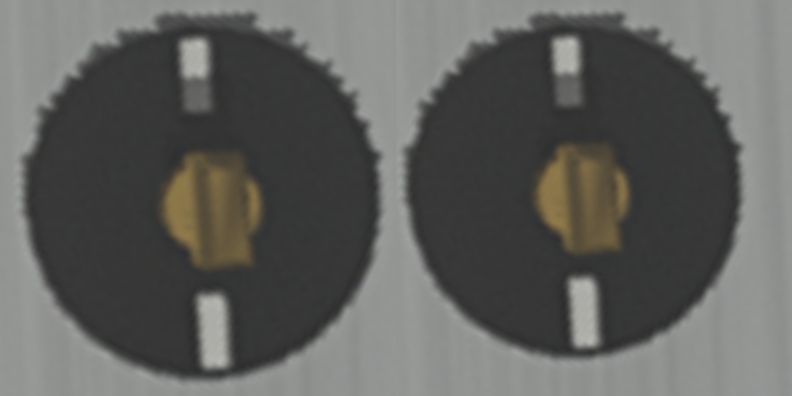

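```bash
python3 -m pendant '[[85,[-3,-40,0],[0,0,0]],[85,[-3,-40,0],[0,0,0]],[85,[-3,-40,0],[0,0,0]],[85,[-3,-40,0],[0,0,0]],[85,[-3,-40,0],[0,0,0]],[85,[-3,-40,0],[0,0,0]],[85,[-3,-40,0],[0,0,0]],[85,[-3,-40,-10],[0,0,0]],[85,[-3,-40,-15],[0,0,0]],[85,[-3,-40,-25],[0,0,0]],[85,[-3,-40,-25],[0,0,0]],[85,[-3,-40,-25],[0,0,0]],[85,[-1,-40,-10],[0,0,0]],[85,[0,-22,0],[0,0,0]],[85,[0,0,0],[0,0,0]],[85,[0,0,0],[0,0,0]]]'
python3 - <<'E'
from h import *
im,c=grab("wrist","w3.png")
for r in env.cut_out("knob_center","wrist")[:1]:
  u,v=r["at"][1],r["at"][0]; print(r["score"],u,v)
  c0,w=ridge(im,c,u,v)
  np.save('w3.npy',w); cv2.imwrite('pics/r3.png',w)
  X,Y=np.meshgrid(*[np.arange(-120,121)*.00025]*2)
  for t in (62,70):
    m=((w<t)&(X**2+Y**2<.021**2)).astype(np.uint8);n,L,st,ce=cv2.connectedComponentsWithStats(m)
    i=1+np.argmin(np.hypot(*(ce[1:]-120).T)+1000*(st[1:,4]<1000)); m=L==i
    x=X[m];y=Y[m];e,V=np.linalg.eigh(np.cov(x,y));print(t,m.sum(),c0[:2]+[x.mean(),y.mean()],np.sqrt(e*12),np.degrees(np.arctan2(V[1,1],V[0,1]))%180)
s=env.read_state();print(s["tcp_pos"],s["ee_rot"])
E
```

```text
time: 5.05
tcp_pos: [0.4853, -0.3059, 0.1215]
ee_rot: [0.0, -0.217, 0.976, 0.0]
contact_force: [0.0, 0.4, 0.3]
gripper_width: 0.993
0.8 323.2 239.7
62 2729 [ 0.48595268 -0.30589734] [0.00539727 0.03151032] 33.55255543785222
70 2908 [ 0.48590293 -0.30591997] [0.00572646 0.03159884] 33.57950047164766
[ 0.48589551 -0.30481918  0.12184471] [ 4.48541882e-04 -2.17676719e-01  9.76020814e-01 -1.28563985e-04]
```

View pics/w3.png

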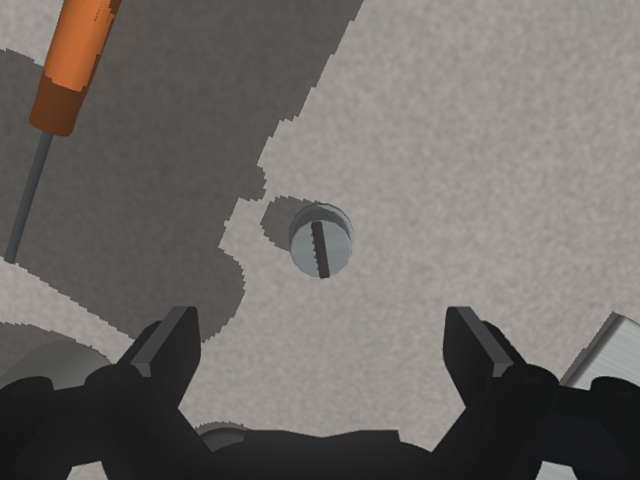

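```bash
python3 -m pendant '[[85,[0,-0.5,-30],[0,0,0]],[85,[0,0,-30],[0,0,0]],[85,[0,0,-30],[0,0,0]],[85,[0,0,-20],[0,0,0]],[85,[0,0,-5],[0,0,0]],[85,[0,0,0],[0,0,0]]]'
python3 -m pendant '[[30,[0,0,0],[0,0,0]],[20,[0,0,0],[0,0,0]],[20,[0,0,0],[0,0,0]],[20,[0,0,0],[0,0,0]],[20,[0,0,0],[0,0,0]],[20,[0,0,0],[0,0,0]],[20,[0,0,0],[0,0,0]],[20,[0,0,0],[0,0,0]]]'
```

```text
time: 5.75
tcp_pos: [0.486, -0.305, 0.0064]
ee_rot: [-0.0, -0.218, 0.976, 0.0]
contact_force: [0.4, -0.1, 0.9]
gripper_width: 0.998
time: 6.55
tcp_pos: [0.4867, -0.306, 0.0075]
ee_rot: [0.001, -0.218, 0.976, -0.001]
contact_force: [-0.6, 0.9, 6.3]
gripper_width: 0.403
```

```bash
python3 -m pendant '[[10,[0,0,10],[0,0,0]],[10,[0,0,20],[0,0,0]],[10,[0,0,30],[0,0,0]],[10,[0,0,30],[0,0,0]],[10,[0,0,20],[0,0,0]],[10,[0,0,0],[0,0,0]]]'
python3 - <<'E'
from h import *
s=env.read_state();print(s["tcp_pos"],s["gripper_width"],s["contact_force"])
grab("wrist","w4.png");grab("side","s4.png")
im=cv2.imread('pics/s4.png');print([(r["score"],r["at"]) for r in env.cut_out("knob_center","side")])
E
```

```text
time: 7.15
tcp_pos: [0.4872, -0.3063, 0.1201]
ee_rot: [0.002, -0.218, 0.976, -0.002]
contact_force: [0.2, -0.3, -1.7]
gripper_width: 0.4
[ 0.48722606 -0.30633865  0.12010302] 0.3995693749547256 [ 0.19496446 -0.31644412 -1.69987032]
[(0.52, [186.0, 417.3])]
```

View pics/w4.png

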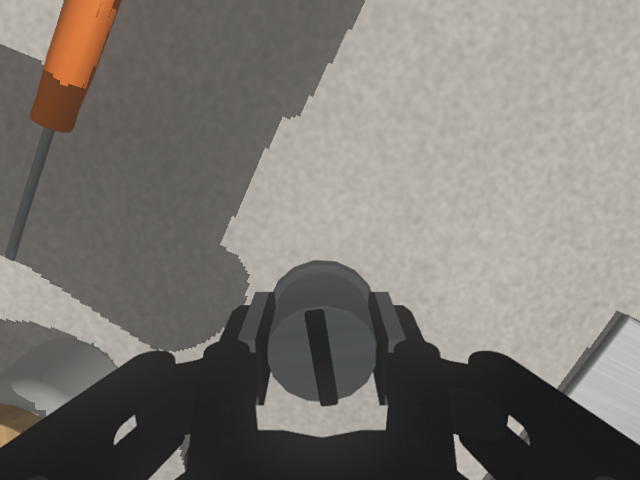

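View pics/s4.png

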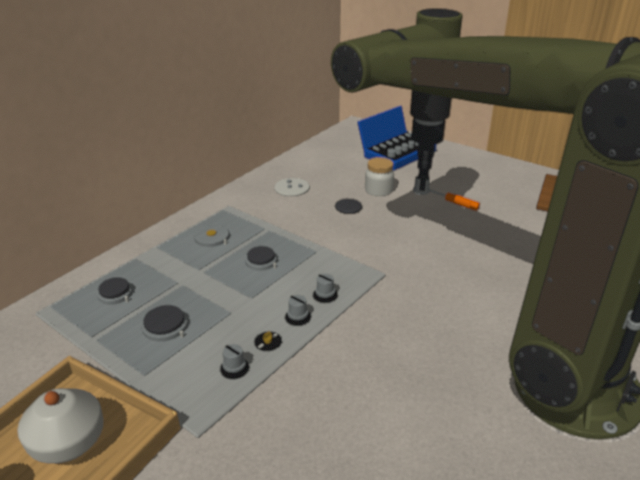

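```bash
cat >> h.py <<'E'
def hand(im,c,u=321,v=357,dz=.0297):
    s=env.read_state(); z=s["tcp_pos"][2]+dz
    c0,w=ridge(im,c,u,v,z)
    X,Y=np.meshgrid(*[np.arange(-120,121)*.00025]*2)
    w0,x0,y0,z0=s["ee_rot"]; import scipy.spatial.transform as T
    R=T.Rotation.from_quat([x0,y0,z0,w0]).as_matrix()
    yaw=np.degrees(np.arctan2(R[1,1],R[0,1])); print("tcp",s["tcp_pos"],"tooly yaw",yaw,"toolz",R[:,2])
    for t in (35,45,55):
        m=((w<t)&(X**2+Y**2<.0178**2)).astype(np.uint8);n,L,st,ce=cv2.connectedComponentsWithStats(m)
        if n<2: continue
        i=1+np.argmax(st[1:,4]); m=L==i
        x=X[m];y=Y[m];e,V=np.linalg.eigh(np.cov(x,y)); p=c0[:2]+[x.mean(),y.mean()]
        print(t,m.sum(),p,np.sqrt(e*12),"ridge",np.degrees(np.arctan2(V[1,1],V[0,1]))%180,"in tool",R.T@np.append(p-s["tcp_pos"][:2],0))
    return w
E
python3 - <<'E'
from h import *
im=cv2.imread('pics/w4.png')[:,:,::-1].copy()
w=hand(im,env.calibration("wrist")); cv2.imwrite('pics/r4.png',cv2.resize(w,(482,482)))
E
```

```text
tcp [ 0.48526312 -0.30518695  0.1148159 ] tooly yaw 115.1265148133016 toolz [-0.00188318  0.00143341 -0.9999972 ]
35 17 [ 0.48263025 -0.30930192] [0.00036967 0.00372508] ridge 33.25576040094637 in tool [ 4.13102831e-03 -2.60760468e-03 -9.40267762e-07]
45 2730 [ 0.48373267 -0.30554108] [0.00563536 0.03104116] ridge 33.56234687905379 in tool [1.53599754e-03 3.29238346e-04 2.37450471e-06]
55 3125 [ 0.48480273 -0.30484469] [0.00579543 0.03343705] ridge 33.36855695239976 in tool [2.71496450e-04 5.05358533e-04 1.35759484e-06]
```

View pics/r4.png

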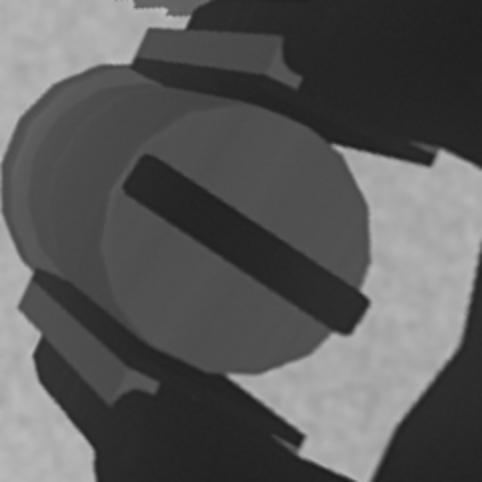

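```bash
python3 -m pendant '[[10,[2,25,10],[0,0,0.06]],[10,[3,38,20],[0,0,0.1]],[10,[3,38,0],[0,0,0.1]],[10,[3,38,0],[0,0,0.1]],[10,[3,38,0],[0,0,0.1]],[10,[3,38,0],[0,0,0.1]],[10,[3,38,0],[0,0,0.1]],[10,[3,38,0],[0,0,0.1]],[10,[3,38,0],[0,0,0.1]],[10,[3,38,0],[0,0,0.057]],[10,[3,38,0],[0,0,0]],[10,[3,38,0],[0,0,0]],[10,[2,38,0],[0,0,0]],[10,[0,38,0],[0,0,0]],[10,[0,20,0],[0,0,0]],[10,[0,0,0],[0,0,0]],[10,[0,0,0],[0,0,0]],[10,[0,0,0],[0,0,0]]]'
python3 - <<'E'
from h import *
im,c=grab("wrist","w5.png"); np.save("c5.npy",c,allow_pickle=True)
w=hand(im,c)
c0=(.522,.2345)
def rect(z,c0,S=.00025,n=120):
    xs=np.arange(-n,n+1)*S
    m=np.array([[proj(c,[c0[0]+a,c0[1]+b,z]) for a in xs] for b in xs],np.float32)
    return cv2.remap(im,m[...,0],m[...,1],cv2.INTER_CUBIC)
a=rect(.0105,c0)
cv2.imwrite('pics/r5.png',np.hstack([cv2.resize(a,(400,400))[:,:,::-1],cv2.cvtColor(cv2.resize(w,(400,400)),8)]))
E
```

```text
time: 9.1
tcp_pos: [0.5229, 0.2323, 0.1458]
ee_rot: [-0.001, -0.627, 0.779, -0.0]
contact_force: [-0.4, -1.0, -1.8]
gripper_width: 0.404
tcp [0.52296845 0.23225795 0.14609009] tooly yaw 167.61378552941974 toolz [-3.87484216e-04 -3.49400150e-04 -9.99999864e-01]
45 187 [0.53867004 0.22881382] [0.00145768 0.01216054] ridge 77.8098773749779 in tool [-4.03275192e-06 -1.60748826e-02 -4.88073925e-06]
55 933 [0.52211429 0.22736924] [0.007338   0.03241011] ridge 86.27629884562973 in tool [ 4.95813904e-03 -2.14353217e-04  2.03908977e-06]
```

View pics/w5.png

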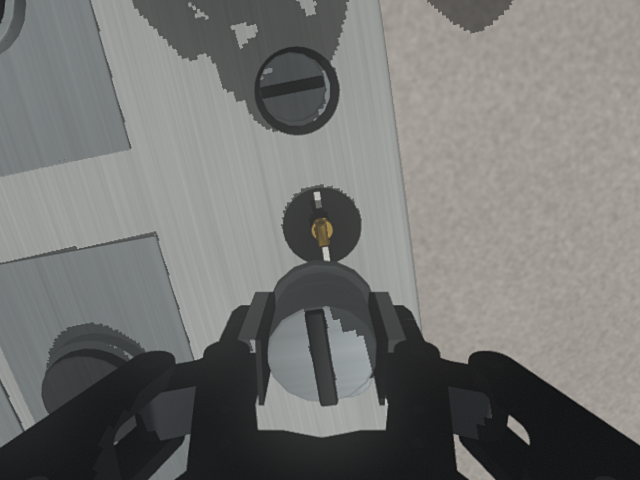

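View pics/r5.png

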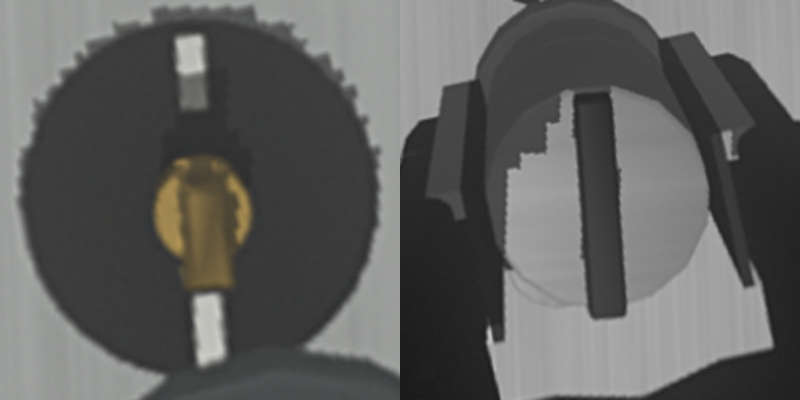

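Run:
```python
from h import *
c=np.load("c5.npy",allow_pickle=True).item()
s=env.read_state(); print(s["tcp_pos"],s["q"])
for dz in (.0275,.0297,.032): print(atz(c,321,357,s["tcp_pos"][2]+dz)+[0,.0009,0])
```

```text
[0.52296845 0.23225795 0.14609009] [ 7.68468982e-01 -2.60862876e-02 -1.36521627e-01 -1.82149310e-05
 -1.46088242e+00 -9.84647140e-01]
[0.52234647 0.23434102 0.17359009]
[0.52205105 0.23298789 0.17579009]
[0.5217422  0.23157325 0.17809009]
```

```bash
python3 -m pendant '[[10,[-0.5,2,-25],[0,0,0]],[10,[0,0,-30],[0,0,0]],[10,[0,0,-25],[0,0,0]],[10,[0,0,-15],[0,0,0]],[10,[0,0,-5],[0,0,0]],[10,[0,0,0],[0,0,0]],[10,[0,0,0],[0,0,0]]]'
python3 - <<'E'
from h import *
s=env.read_state(); print(s["tcp_pos"],s["contact_force"])
im,c=grab("wrist","w6.png");a,_=grab("side","s6.png");b,_=grab("scene","c6.png")
cv2.imwrite('pics/z6.png',np.hstack([cv2.resize(a[300:380,220:320],(400,320),interpolation=2),cv2.resize(b[170:250,395:495],(400,320),interpolation=2)])[:,:,::-1])
E
```

```text
time: 9.85
tcp_pos: [0.5232, 0.2357, 0.0479]
ee_rot: [0.001, -0.627, 0.779, -0.0]
contact_force: [0.2, -0.3, -1.3]
gripper_width: 0.404
[0.5232439  0.23565783 0.04786087] [ 0.22735027 -0.33029219 -1.25316683]
```

View pics/w6.png

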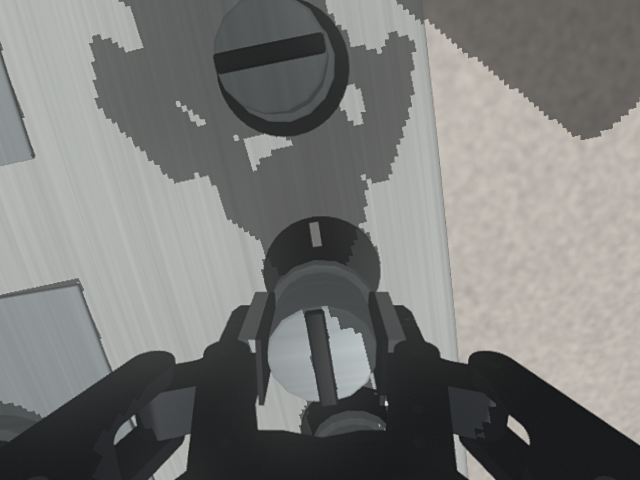

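View pics/z6.png

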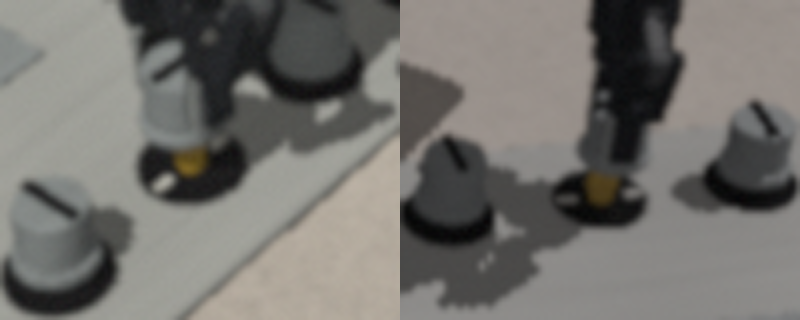

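Run:
```python
from h import *
im=cv2.imread('pics/w6.png')[:,:,::-1].copy(); c=env.calibration("wrist")
s=env.read_state();print(s["tcp_pos"])
c0=(.522,.2345)
def rect(z,c0,S=.00025,n=120):
    xs=np.arange(-n,n+1)*S
    m=np.array([[proj(c,[c0[0]+a,c0[1]+b,z]) for a in xs] for b in xs],np.float32)
    return cv2.remap(im,m[...,0],m[...,1],cv2.INTER_CUBIC)
a=rect(.0105,c0);b=rect(s["tcp_pos"][2]+.0297,c0)
for w in (a,b):
    w[120,:]=w[:,120]=[255,0,0]
cv2.imwrite('pics/r6.png',np.hstack([cv2.resize(a,(400,400)),cv2.resize(b,(400,400))])[:,:,::-1])
```

```text
[0.52301843 0.23580135 0.04759872]
```

View pics/r6.png

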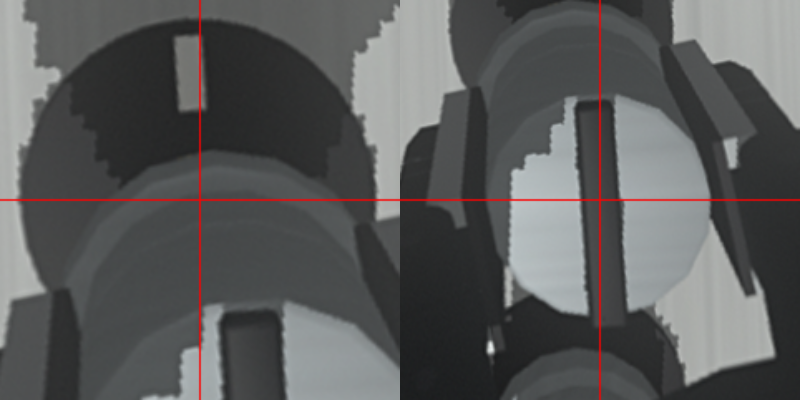

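```bash
python3 -m pendant '[[10,[-0.7,-1.2,0],[0,0,0]],[10,[0,0,-3],[0,0,0]],[10,[0,0,-3],[0,0,0]],[10,[0,0,-2],[0,0,0]],[10,[0,0,-2],[0,0,0]],[10,[0,0,-1],[0,0,0]],[10,[0,0,-1],[0,0,0]],[10,[0,0,-1],[0,0,0]],[10,[0,0,0],[0,0,0]]]'
```

```text
time: 10.9
tcp_pos: [0.522, 0.2338, 0.0334]
ee_rot: [-0.0, -0.627, 0.779, -0.0]
contact_force: [2.3, -3.0, -0.4]
gripper_width: 0.401
```

```bash
python3 -m pendant '[[10,[0.3,-0.4,-1],[0,0,0]],[10,[0,0,-1],[0,0,0]],[10,[0,0,-1],[0,0,0]],[10,[0,0,-1],[0,0,0]],[10,[0,0,0],[0,0,0]],[10,[0,0,0],[0,0,0]]]'
```

```text
time: 11.5
tcp_pos: [0.522, 0.2337, 0.0291]
ee_rot: [-0.0, -0.627, 0.779, -0.0]
contact_force: [1.5, -2.2, -0.6]
gripper_width: 0.402
```

```bash
python3 -m pendant '[[10,[0.1,-0.2,-1],[0,0,0]],[10,[0,0,-1],[0,0,0]],[10,[0,0,-0.7],[0,0,0]],[10,[0,0,0],[0,0,0]],[10,[0,0,0],[0,0,0]],[10,[0,0,0],[0,0,0]]]'
python3 - <<'E'
from h import *
im,c=grab("wrist","w7.png");a,_=grab("side","s7.png");b,_=grab("scene","c7.png")
cv2.imwrite('pics/z7.png',np.hstack([cv2.resize(a[300:380,220:320],(400,320),interpolation=2),cv2.resize(b[170:250,395:495],(400,320),interpolation=2)])[:,:,::-1])
s=env.read_state(); print(s["tcp_pos"],s["contact_force"])
E
```

```text
time: 12.1
tcp_pos: [0.5221, 0.2336, 0.0265]
ee_rot: [-0.0, -0.627, 0.779, 0.0]
contact_force: [-0.0, -2.9, 1.4]
gripper_width: 0.399
[0.52207421 0.23362319 0.02655816] [ 0.52277    -1.17559581  1.60733318]
```

View pics/z7.png

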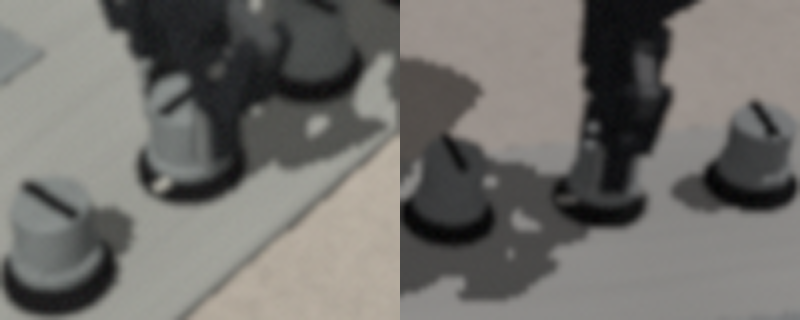

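```bash
python3 -m pendant '[[10,[0,0,-0.5],[0,0,0]],[10,[0,0,-0.5],[0,0,0]],[10,[0,0,0],[0,0,0]],[10,[0,0,0],[0,0,0]]]'; python3 -m pendant '[[10,[0,0,-1],[0,0,0]],[10,[0,0,0],[0,0,0]],[10,[0,0,0],[0,0,0]]]'; python3 -m pendant '[[10,[0,0,-1],[0,0,0]],[10,[0,0,0],[0,0,0]],[10,[0,0,0],[0,0,0]]]'; python3 -m pendant '[[10,[0,0,-1],[0,0,0]],[10,[0,0,0],[0,0,0]],[10,[0,0,0],[0,0,0]]]'
```

```text
time: 12.65
tcp_pos: [0.5221, 0.2336, 0.0257]
ee_rot: [0.0, -0.627, 0.779, 0.0]
contact_force: [-1.1, -1.7, 2.8]
gripper_width: 0.4
time: 12.95
tcp_pos: [0.5221, 0.2336, 0.0247]
ee_rot: [-0.0, -0.627, 0.779, 0.0]
contact_force: [-1.4, -2.0, 3.4]
gripper_width: 0.4
time: 13.25
tcp_pos: [0.5221, 0.2336, 0.0236]
ee_rot: [-0.0, -0.627, 0.779, 0.0]
contact_force: [-2.2, -2.0, 5.4]
gripper_width: 0.4
time: 13.55
tcp_pos: [0.5222, 0.2336, 0.0227]
ee_rot: [0.0, -0.627, 0.779, 0.0]
contact_force: [-1.7, -1.4, 5.1]
gripper_width: 0.405
```

```bash
python3 -m pendant '[[10,[0,0,-1],[0,0,0]],[10,[0,0,0],[0,0,0]],[10,[0,0,0],[0,0,0]]]'; python3 -m pendant '[[10,[0,0,-0.7],[0,0,0]],[10,[0,0,0],[0,0,0]],[10,[0,0,0],[0,0,0]]]'; python3 -m pendant '[[10,[0,0,-0.5],[0,0,0]],[10,[0,0,0],[0,0,0]],[10,[0,0,0],[0,0,0]]]'; python3 -m pendant '[[10,[0,0,-0.3],[0,0,0]],[10,[0,0,0],[0,0,0]],[10,[0,0,0],[0,0,0]]]'
```

```text
time: 13.85
tcp_pos: [0.5222, 0.2336, 0.0217]
ee_rot: [0.0, -0.627, 0.779, 0.0]
contact_force: [-2.1, -0.8, 5.2]
gripper_width: 0.403
time: 14.15
tcp_pos: [0.5222, 0.2336, 0.0211]
ee_rot: [0.0, -0.627, 0.779, 0.0]
contact_force: [-2.9, -1.9, 5.1]
gripper_width: 0.403
time: 14.45
tcp_pos: [0.5222, 0.2336, 0.0207]
ee_rot: [0.0, -0.627, 0.779, -0.0]
contact_force: [-3.0, -1.5, 6.4]
gripper_width: 0.402
time: 14.75
tcp_pos: [0.5222, 0.2336, 0.0205]
ee_rot: [0.0, -0.627, 0.779, -0.0]
contact_force: [-2.4, -0.8, 6.9]
gripper_width: 0.401
```

```bash
python3 -m pendant '[[10,[0,0,-0.4],[0,0,0]],[10,[0,0,0],[0,0,0]],[10,[0,0,0],[0,0,0]]]'; python3 -m pendant '[[10,[0,0,-0.4],[0,0,0]],[10,[0,0,0],[0,0,0]],[10,[0,0,0],[0,0,0]]]'
python3 - <<'E'
from h import *
a,_=grab("side","s8.png");b,_=grab("scene","c8.png");im,c=grab("wrist","w8.png")
cv2.imwrite('pics/z8.png',np.hstack([cv2.resize(a[300:380,220:320],(400,320),interpolation=2),cv2.resize(b[170:250,395:495],(400,320),interpolation=2)])[:,:,::-1])
s=env.read_state(); print(s["tcp_pos"],s["contact_force"])
E
```

```text
time: 15.05
tcp_pos: [0.5223, 0.2337, 0.0204]
ee_rot: [0.0, -0.627, 0.779, -0.0]
contact_force: [-4.1, -2.1, 7.4]
gripper_width: 0.398
time: 15.35
tcp_pos: [0.5223, 0.2337, 0.0203]
ee_rot: [0.0, -0.627, 0.779, -0.0]
contact_force: [-5.5, -1.0, 10.1]
gripper_width: 0.403
[0.52227097 0.23365007 0.02031678] [-5.4423627  -2.72684936  9.8143606 ]
```

View pics/z8.png

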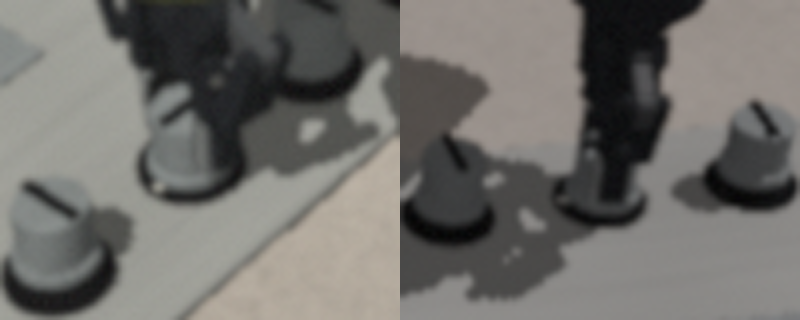

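View pics/w8.png

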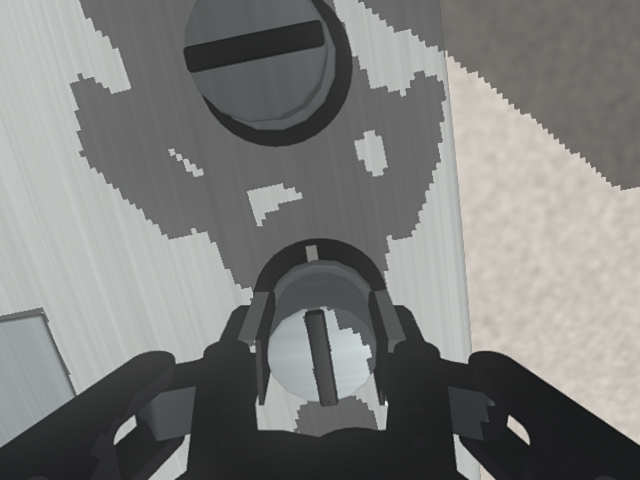

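```bash
python3 -m pendant '[[10,[0,0,0.7],[0,0,0]],[10,[0,0,0],[0,0,0]],[10,[0,0,0],[0,0,0]],[10,[0,0,0],[0,0,0]],[10,[0,0,0],[0,0,0]]]'
```

```text
time: 16.0
tcp_pos: [0.5222, 0.2336, 0.0204]
ee_rot: [0.0, -0.627, 0.779, -0.0]
contact_force: [-3.3, -1.8, 6.7]
gripper_width: 0.404
```

```bash
python3 -c "
from rig import env
env.close_job();s=env.read_state();print(s['time'],s['tcp_pos'],s['contact_force'],s['gripper_width'])"
```

```text
the job is handed in; nothing more can be done
the job is handed in; nothing more can be done
```

The knob is on the bare tap, fully home, and was still held pressed in by the gripper when I handed the job in at about 16 s. No verdict was reported.

- **Pick-up and turn:** I gripped the loose knob by its round part and lifted it. I turned it about 52.5° so the ridge lined up with the tongue, both measuring about 86°.
- **Fitting:** The knob slid down about 13 mm over the tongue. The only side force was a few N, so it was meshed rather than sitting on the tip.
- **Pressing:** I pressed until it stopped moving, with the tool point at z = 0.0203 m and the force jumping to about 10 N. I then eased off slightly.
- **Last reading before handing in:** The tool point was at z = 0.0204 m, about 5.9 mm of the 6 mm travel, with 6.7 N upward. The gripper was still closed on the knob at an opening of about 0.40. The last pictures, taken at the stop, showed the knob upright over its bezel.
- **Other items:** The gripper came near nothing except the neighbouring knobs, and the last pictures showed those undisturbed. I did not re-measure the jar, screwdriver or burner cap.
- **Disagreement:** Just before insertion, the wrist camera and the tool reading differed by about 1 mm on where the knob's centre was. I used the average, which was within the fit's capture range.
- **Not checked:** The state could not be read after handing in, so nothing was checked during the final second.

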